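Change over the dish trays

ROBOT

A 6-joint arm with a two-finger parallel gripper is mounted at the origin on a cart in front of the work surface, level with it; the furniture and walls round the work are solid. World frame = base frame: x ahead of the robot, y to its left, z up, the work surface at z = 0. Lengths are in m, angles in rad, forces in N, time in s.
With the tool pointing down it reaches from about 0.35 to 0.8 m from the base axis. Payload 7.3 kg.
Tool frame: the origin (TCP) lies midway between the tips of the shut fingers; the grasp point (between the pads) lies 19 mm behind it (manip.pinch_z is the z of the grasp point in the tool frame, in m); z points along the fingers, y is the direction in which the jaws open and shut (so a half turn about z gives the same grasp; the last joint's range is limited). The gripper opens to 85 mm and grips with 20 to 120 N. Pads are 22 mm wide; open, the fingers measure 114 mm over their backs; the gripper's body (76 mm by 85 mm) begins 54 mm behind the grasp point. The pads swing forward as they close: fully open they stand 13 mm farther back than shut.
Start: joints at [1.119, 0.342, 1.524, -0, 1.275, -0.146], TCP at [0.158, 0.501, 0.203] pointing down, gripper open.
Joint ranges: [-2.53, 2.53], [-0.77, 2.02], [0.04, 2.7], [-1, 4.14], [0.28, 2.66], [-3.11, 3.11]. Speed limits (rad/s): [2.57, 2.57, 3.14, 3.14, 3.14, 3.14].

INTERFACE

Orientations are given as a rotation vector (axis times angle).
In Python, from cell import manip, viewer, sign_off gives the robot as it stands.
- The arm moves only by the shell command python3 -m jog 'ROWS' [FORCE]. ROWS is JSON, a list of rows, each a list of 7 numbers: the turn, a rotation vector about the tool's x, y, z in rad, then the shift along the tool's x, y, z in cm, then the finger opening in cm, from 0 to 8.54. In form: [[rx, ry, rz, x, y, z, grip], ...]. A call has 1 to 20 rows; each row shifts and turns the commanded pose from where the row before left it, along the tool's axes as they then stand; what a row does not reach is not made up. A row lasts 1/10 s, in which the tool goes at most 50 mm and 8.59 degrees, less where a joint would pass 70% of its speed; a pose out of reach is approached as far as the arm can. A call with a gripper value outside its range is refused whole. The fingers move at their own pace and stop on an object; FORCE is the grip in N (left out, the last holds). Time passes only in rows, so rows that do not move let the fingers close. It gives the time, the measured TCP pose, the force and the opening at its end, in the units of the state.
- manip.get_obs(): the state, without advancing time (a new reading comes with each control period).
- viewer.snapshot(name): name is "scene" or "top" or "wrist"; returns (picture, depth): 400x640x3 uint8, red, green, blue; 400x640 float32, m along the optical axis (not along the pixel's ray), 0 where there is no reading.
- viewer.calibration(name): a dict with "vfov" (degrees; the focal length in pixels is half the picture's height over the tangent of half this angle, whatever the lens; pixels are square), "cx", "cy" (the principal point, pixels), "R" (3x3) and "t" (3): a world point X has camera coordinates R X + t. Camera axes: x right, y down, z forward; pixel columns grow to the right and rows downward; lengths in m; the calibration is good to about 2 mm. A picture is of the moment at which its call begins: read the wrist's pose just before it. calibration takes no time and is no camera call; for the wrist camera it gives the pose at the moment of the call.
- sign_off(): hands the job in, once; it reports no verdict.
The state is a dict: "t": time; "joints": joint angles; "joint_vel": joint speeds; "joint_efforts": joint torques, N m; "tool_pos": TCP position; "ee_rot": TCP orientation; "wrist_force": force on the tool from outside, world axes, zero at the start; "ft_torque": the same for the moment, N m; "opening": finger opening in m.
Only numpy, scipy, OpenCV 4.12 (cv2) and the standard library are available. Lean on these libraries where they do the work, as an engineer would, in place of code of your own. Each camera call takes 0.05 s, during which the arm holds its last target.

TASK

Two low white hoods each hold a metal tray that slides on rails; the empty tray has been left standing out and the other, with a petri dish on it, is in under its hood. First push the empty tray fully home, then hook a fingertip behind the upright front lip of the other tray and draw it gently out to its stop, so that its dish rides out from under the hood. Use the fingertips only: do not pinch a tray's lip, do not touch or lift the dish, and leave everything else where it stands.

Things in the scene. Friction and masses are not known exactly. Their poses are not given: they have to be found in the camera images.
- dish_unit: fixed low unit whose tray carries the petri dish: white hood 100 x 100 mm and 53 mm high on a dark base plate, open at the front. Origin on the worktop under the middle of the hood's width, 2 mm in front of the hood's front edge; own x points from the open front to the rear (hood from x = 2 to 102 mm), y to the left, z up. The tray slides out along own -x.
- empty_unit: the second unit, of the same make and size with the same frame; its tray is empty and starts standing out. Either unit may be the left one.
- dish_tray (a joint): how far the tray with the dish is drawn out, m: 0 home, 0.082 at its outer stop; starts at most 0.008 out. It has about 2 N of friction and stays where it is left. Tray: aluminium, 80 mm wide, 150 mm long, floor top 15 mm above the worktop, side walls up to 26 mm. Behind its front lip is an empty finger well, 58 mm long (along x) up to the hood when the tray is home, and 76 mm wide, then a low cross rib 23 mm high just inside the hood's front, then the dish.
- empty_tray (a joint): how far the empty tray is drawn out, m: 0 home, 0.082 at its outer stop; starts 0.055 to 0.080 out. Same make of tray and friction.
- dish_tray_lip (a point): middle of the top edge of the front lip of the dish's tray, 42 mm above the worktop; axes as its unit. The lip is an upright wall 82 mm wide (y) and 10 mm thick (x from -5 to +5 mm of this point), standing 27 mm above the tray floor (the rules call its rear half dish_tray_c5 and its front facing dish_tray_c6; on the other tray empty_tray_c5 and empty_tray_c6). At joint 0 this point is at x = -60.5 mm in its unit's frame; it moves with the tray.
- empty_tray_lip (a point): the same point on the empty tray's front lip.
- dish_tray_bed (a point): middle of the place for the dish on the floor of its tray, 15 mm above the worktop; moves with the tray.
- dish: loose clear petri dish, 62 mm across and 15 mm high, lying on the tray under the hood between rib and rear wall with 12 mm of play in all; origin at the centre of its underside.
- lens_cap: bystander: loose black cap, 34 mm across, 14 mm high, on the worktop; origin at its underside.
- vial: bystander: loose capped vial, 23 mm across, 58 mm high; origin at its underside.
- dropper: bystander: loose dropper bottle, 33 mm across, 96 mm high; origin at its underside.
- tweezers: bystander: loose forceps lying flat, 128 mm long, 14 mm wide, 10 mm high; origin at its underside.

How it is judged:
On the way, in this order (a step that is already met when the one before it is completed fails the run):
1. the empty tray is pushed fully home, the dish's tray still in (value of joint empty_tray below 0.005 m and value of joint dish_tray below 0.02 m), for 0.2 s.
2. the dish's tray is drawn out to its stop (value of joint dish_tray above 0.076 m), for 0.2 s.
At the end, for the whole second after the job is handed in: the empty tray is home (within 6 mm), the dish's tray is out at its stop (within 7 mm), and the dish lies flat and still in its place on that tray, out from under the hood (value of joint empty_tray below 0.006 m and value of joint dish_tray above 0.075 m and horizontal distance between dish and dish_tray_bed below 0.013 m and angle between dish's own z axis and vertical below 0.1 rad and x of dish in the frame of dish_unit below -0.02 m and linear speed of dish below 0.02 m/s); the robot touches nothing.
It fails at once if the dish is lifted or tipped (height (world z) of dish above 0.023 m or angle between dish's own z axis and vertical above 0.25 rad).
It fails at once if the robot touches the dish (contact force between any of the fingers, the arm and dish above 0.5 N).
It fails at once if a tray's lip is pinched from both sides ((contact force between the fingers and dish_tray_c5 above 3 N and contact force between the fingers and dish_tray_c6 above 3 N) or (contact force between the fingers and empty_tray_c5 above 3 N and contact force between the fingers and empty_tray_c6 above 3 N)).
It fails at once if the dish's tray is jerked (velocity of joint dish_tray above 0.4 m/s).
It fails at once if a bystander is moved (distance of any of lens_cap, vial, dropper, tweezers from where it was at the start of the episode above 0.015 m).
It also fails if it takes over 48 s, if anything falls off the work surface, if the arm or the gripper's body presses on something with over 40 N, if the wrist force passes 120 N, or if a joint passes its speed limit or range.

## Working session

There is one attempt and no reset: what is moved stays moved. The work goes in short steps, Python scripts to look and compute and a shell command to move; the robot and the scene stay as the last step left them, time stands still between calls to the robot, and variables do not carry over. Pictures are saved under pics/ and viewed, and the job is handed in when it is done.

```bash
mkdir -p pics; ls; python3 - <<'E'
from cell import manip, viewer
import cv2,numpy as np
print(manip.get_obs())
for n in ("scene","top","wrist"):
    c=viewer.calibration(n); print(n,c)
    p,d=viewer.snapshot(n)
    cv2.imwrite(f"pics/{n}0.png",p[:,:,::-1]); np.save(f"pics/{n}0.npy",d)
E
```

```text
pics
{'t': 0.0, 'joints': array([ 1.11900257e+00,  3.42735717e-01,  1.52501015e+00,  8.73236551e-06,
        1.27539720e+00, -1.45964156e-01]), 'joint_vel': array([-3.60816494e-04,  7.37259423e-05,  9.51470527e-04,  7.19378948e-04,
       -1.59138042e-03, -4.43438035e-04]), 'joint_efforts': array([ 1.21934459e-03, -4.33674896e+01, -2.46014357e+01, -3.24872609e-06,
        7.80273462e-03,  1.33405240e-05]), 'tool_pos': array([0.1578333 , 0.50025198, 0.20232165]), 'ee_rot': array([-4.78459104e-01, -3.10447380e+00,  2.32319650e-03]), 'wrist_force': array([ 0.35079522,  0.58394768, -0.07090602]), 'ft_torque': array([-0.01470938,  0.01845832,  0.00872891]), 'opening': 0.08551416750822179}
scene {'vfov': 42.00780676909928, 'cx': 307.1345737096274, 'cy': 195.83974148563468, 'R': array([[ 0.47506656, -0.87992397, -0.00675046],
       [-0.51609495, -0.27240726, -0.81205929],
       [ 0.71271156,  0.38926609, -0.58353589]]), 't': array([-0.28671447,  0.2975886 ,  0.6852618 ])}
top {'vfov': 45.08609116751979, 'cx': 315.3611593439249, 'cy': 207.40383102345632, 'R': array([[-0.02401446, -0.99969889,  0.00504419],
       [-0.99710343,  0.02358727, -0.07230766],
       [ 0.07216691, -0.00676601, -0.99736962]]), 't': array([-0.02488126,  0.52734189,  1.24973201])}
wrist {'vfov': 59.170702671028046, 'cx': 315.8803072610272, 'cy': 194.7287508116859, 'R': array([[ 0.30118597,  0.95356404, -0.00162549],
       [ 0.90193329, -0.2843241 ,  0.32507868],
       [ 0.30952118, -0.09937522, -0.94568558]]), 't': array([-0.5237163 , -0.04166591,  0.38245815])}
```

View pics/scene0.png

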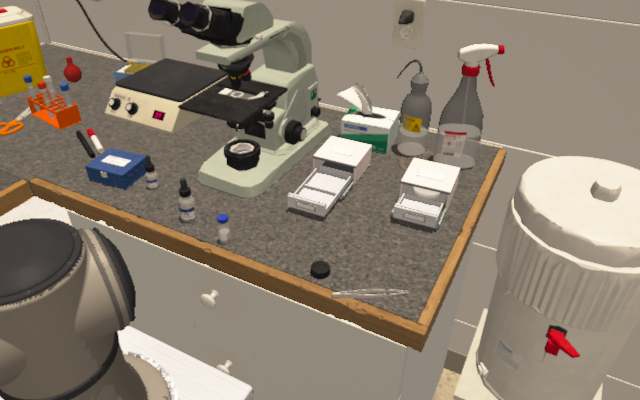

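View pics/top0.png

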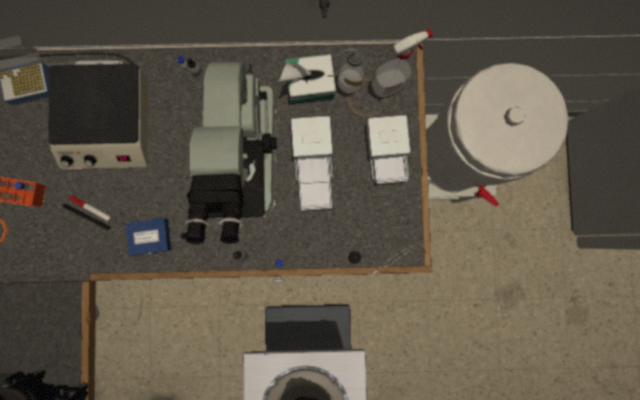

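The left unit at top-image (313,160) has its tray far out, so it is the empty one. The right unit at (388,150) is the one with the dish. I'll measure both by casting rays from the top view.

```bash
cat > h.py <<'E'
import numpy as np,cv2
from cell import viewer,manip
def ray(c,u,v,z):
    f=200/np.tan(np.radians(c["vfov"]/2)); R=np.array(c["R"]);t=np.array(c["t"])
    d=R.T@np.array([(u-c["cx"])/f,(v-c["cy"])/f,1]); o=-R.T@t
    return o+d*(z-o[2])/d[2]
def proj(c,X):
    f=200/np.tan(np.radians(c["vfov"]/2)); q=np.array(c["R"])@np.array(X)+c["t"]
    return f*q[0]/q[2]+c["cx"],f*q[1]/q[2]+c["cy"]
E
python3 - <<'E'
import cv2,numpy as np
a=cv2.imread('pics/top0.png')[95:225,265:435]; cv2.imwrite('pics/topz.png',cv2.resize(a,None,fx=4.5,fy=4.5,interpolation=cv2.INTER_CUBIC))
a=cv2.imread('pics/scene0.png')[125:245,275:475]; cv2.imwrite('pics/scenez.png',cv2.resize(a,None,fx=4,fy=4,interpolation=cv2.INTER_CUBIC))
E
```

```text
(no output)
```

View pics/topz.png

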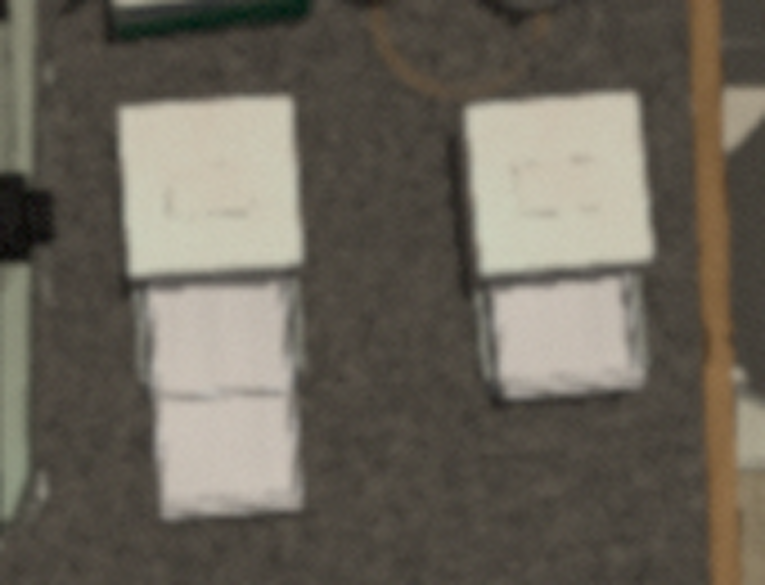

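View pics/scenez.png

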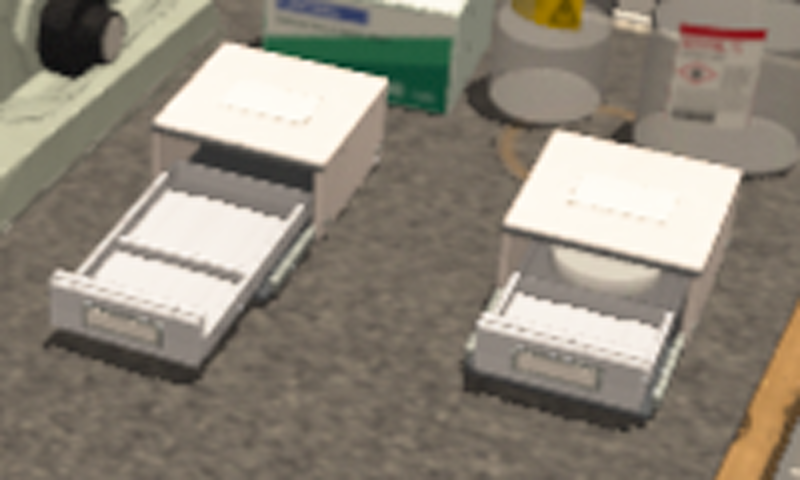

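```bash
python3 - <<'E'
from h import *
c=viewer.calibration("top"); d=np.load('pics/top0.npy'); 
f=200/np.tan(np.radians(c["vfov"]/2)); R=c["R"];t=c["t"]
v,u=np.mgrid[0:400,0:640]
P=np.stack([(u-c["cx"])/f*d,(v-c["cy"])/f*d,d],-1)-t
W=P@R
im=cv2.imread('pics/top0.png').astype(int)
mb=(im.min(-1)>110)
for name,(u0,u1) in {"left":(288,336),"right":(364,416)}.items():
    m=np.zeros((400,640),bool); m[105:225,u0:u1]=1
    hd=m&(W[...,2]>0.047)&(W[...,2]<0.060)&(v<162)
    print(name,hd.sum(), np.median(W[hd][:,2]), "floor z",np.median(W[m&(~mb)][:,2]))
    pts=np.argwhere(hd)[:,::-1]
    Q=np.array([ray(c,a,b,0.053)[:2] for a,b in pts]).astype(np.float32)
    r=cv2.minAreaRect(Q); print("depth rect",r)
    # colour mask upper
    k=m&(im[...,1]>150)&(v<162)
    # corners from zoom
Z={"left":[(119,107),(293,96),(302,265),(130,278)],"right":[(466,104),(639,93),(653,260),(481,275)]}
L={"left":[(162,518),(301,508)],"right":[(503,397),(645,384)]}
for n in Z:
    C=np.array([ray(c,a/4.5+265-.4,b/4.5+95-.4,0.053)[:2] for a,b in Z[n]])
    l,rr=(C[0]+C[3])/2,(C[1]+C[2])/2
    front=(C[2]+C[3])/2; back=(C[0]+C[1])/2
    yaw1=np.arctan2(*(back-front)[::-1]); y2=np.arctan2(*(l-rr)[::-1])-np.pi/2
    yaw=(yaw1+y2)/2; ex=np.array([np.cos(yaw),np.sin(yaw)])
    o=C.mean(0)-ex*0.052
    print(n,C.round(4).tolist(),"size",np.linalg.norm(back-front),np.linalg.norm(l-rr),"yaw",yaw1,y2,"origin",o)
    for a,b in L[n]:
        p=ray(c,a/4.5+265-.4,b/4.5+95-.4,0.042)[:2]-o
        print("lip front edge local",p@ex, p@[-ex[1],ex[0]])
E
```

```text
left 1465 0.05405170731741852 floor z 0.0012181984067496472
depth rect ((0.7091509103775024, -0.03129100427031517), (0.10131363570690155, 0.09982699155807495), 2.4653542041778564)
right 1479 0.05386956038319898 floor z 0.0010399035044058886
depth rect ((0.7060586214065552, -0.23167771100997925), (0.10140687227249146, 0.10051847994327545), 3.533766508102417)
left [[0.7574, 0.0204], [0.7616, -0.0802], [0.6628, -0.0828], [0.6576, 0.0161]] size 0.09936149803344525 0.0998516095276296 yaw 0.03455007856996835 0.04726141014515606 origin [ 0.65788452 -0.033776  ]
lip front edge local -0.13647616909922988 0.04039043991245826
lip front edge local -0.13588199775534698 -0.03968358346337767
right [[0.7546, -0.18], [0.7588, -0.2803], [0.6611, -0.2847], [0.6546, -0.1855]] size 0.09897768327190427 0.09987012889311893 yaw 0.04954081149620571 0.05316208045749993 origin [ 0.65535151 -0.23528415]
lip front edge local -0.06811508463660546 0.04157725829856445
lip front edge local -0.06671390444483254 -0.04090657003924077
```

```bash
python3 - <<'E'
from h import *
for cam in("top","scene"):
    c=viewer.calibration(cam); d=np.load(f'pics/{cam}0.npy'); 
    f=200/np.tan(np.radians(c["vfov"]/2)); R=c["R"];t=c["t"]
    v,u=np.mgrid[0:400,0:640]
    W=(np.stack([(u-c["cx"])/f*d,(v-c["cy"])/f*d,d],-1)-t)@R
    r=np.hypot(W[...,0],W[...,1]); th=np.degrees(np.arctan2(W[...,1],W[...,0]))
    ok=(d>0)&(W[...,0]>0.25)
    for a in range(-30,60,5):
        s=[]
        for z0,z1 in((.03,.1),(.1,.2),(.2,.3),(.3,.45)):
            m=ok&(th>=a)&(th<a+5)&(W[...,2]>z0)&(W[...,2]<z1)
            s.append((round(float(np.percentile(r[m],1)),3),int(m.sum())) if m.sum()>3 else None)
        print(cam,a,s)
E
```

```text
top -30 [(0.809, 1761), (1.081, 853), (1.08, 191), None]
top -25 [(0.63, 909), (1.042, 784), (1.043, 216), None]
top -20 [(0.626, 1533), (0.857, 1222), (0.876, 737), None]
top -15 [(0.72, 757), (0.854, 1192), (0.872, 339), None]
top -10 [(0.528, 1153), (0.848, 1224), (0.875, 327), None]
top -5 [(0.524, 2545), (0.858, 648), (0.921, 374), None]
top 0 [(0.658, 965), (0.84, 923), (0.978, 329), None]
top 5 [(0.386, 1435), (0.518, 2550), (0.623, 1037), (0.62, 202)]
top 10 [(0.591, 412), (0.508, 1599), (0.683, 1785), (0.461, 3099)]
top 15 [(0.44, 704), (0.534, 756), (0.71, 500), (0.458, 2299)]
top 20 [(0.426, 645), (0.532, 858), (1.043, 533), (0.474, 750)]
top 25 [(0.82, 2687), (1.082, 866), (1.081, 621), None]
top 30 [(0.56, 4276), (1.132, 957), (1.132, 607), None]
top 35 [(0.569, 5092), (1.157, 492), None, None]
top 40 [(0.566, 2130), None, None, None]
top 45 [(0.595, 252), (0.9, 62), None, None]
top 50 [(0.881, 396), None, None, None]
top 55 [None, None, None, None]
scene -30 [(0.806, 2471), (1.08, 2626), (1.079, 2408), (1.079, 1185)]
scene -25 [(0.627, 2058), (1.041, 2175), (1.041, 2546
[... 331 characters left out ...]
, (0.975, 1356), (0.976, 12)]
scene 5 [(0.379, 2666), (0.519, 3857), (0.68, 2341), (0.618, 386)]
scene 10 [(0.532, 1496), (0.507, 2075), (0.539, 2540), (0.454, 2447)]
scene 15 [(0.428, 926), (0.516, 970), (0.544, 789), (0.453, 750)]
scene 20 [(0.421, 708), (0.53, 406), (1.038, 15), (0.47, 649)]
scene 25 [(0.812, 900), (1.11, 61), (1.111, 35), None]
scene 30 [(0.539, 2473), (1.132, 423), (1.132, 57), None]
scene 35 [(0.555, 2653), (1.158, 1051), (1.218, 64), None]
scene 40 [(0.558, 2032), (1.209, 1136), (1.286, 12), None]
scene 45 [(0.592, 1250), (0.899, 895), (1.261, 18), None]
scene 50 [(0.88, 1791), (0.935, 1543), (1.173, 304), None]
scene 55 [(0.997, 640), (1.16, 658), (1.167, 122), None]
```

View pics/wrist0.png

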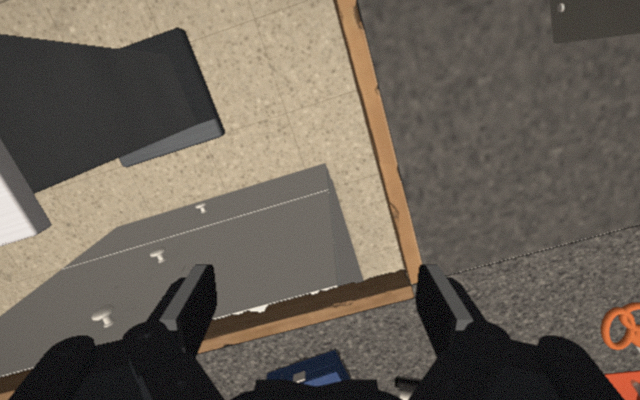

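```bash
python3 -m jog '[[0,0,-0.116,0,0,0,0],[0,0,-0.116,0,0,0,0],[0,0,-0.117,0,0,0,0],[0,0,0,-0.35,-4.7,0,0],[0,0,0,-0.35,-4.7,0,0],[0,0,0,-0.35,-4.7,0,0],[0,0,0,-0.35,-4.7,0,0],[0,0,0,0,0,0,0]]' 40
```

```text
t: 0.95
tool_pos: [0.1794, 0.309, 0.2026]
ee_rot: [0.063, -3.14, 0.004]
wrist_force: [0.1, 0.2, 0.2]
opening: 0.0
```

```bash
python3 -m jog '[[0,0,0,-3.1,-2.8,0,0],[0,0,0,-3.1,-2.8,0,0],[0,0,0,-3.1,-2.8,0,0],[0,0,0,-1.9,-3.7,0,0],[0,0,0,-1.9,-3.7,0,0],[0,0,0,-1.9,-3.7,0,0],[0,0,0,-0.6,-4.1,0,0],[0,0,0,-0.6,-4.1,0,0],[0,0,0,-0.6,-4.1,0,0],[0,0,0,0,0,0,0]]'
```

```text
t: 1.95
tool_pos: [0.3631, -0.0009, 0.203]
ee_rot: [-0.058, 3.14, -0.002]
wrist_force: [0.3, 0.9, -0.6]
opening: 0.0001
```

```bash
python3 -m jog '[[0,0,-0.006,-4.2,-1.5,0,0],[0,0,0,-4.2,-1.5,0,0],[0,0,0,-4.2,-1.5,0,0],[0,0,0,0,0,4,0],[0,0,0,0,0,4,0],[0,0,0,0,0,4,0],[0,0,0,0,0,0,0]]'; python3 - <<'E'
from h import *
print(viewer.calibration("wrist"))
for n in("wrist","scene"):
    p,d=viewer.snapshot(n); cv2.imwrite(f"pics/{n}1.png",p[:,:,::-1]); np.save(f"pics/{n}1.npy",d)
E
```

```text
t: 2.65
tool_pos: [0.4862, -0.0341, 0.0785]
ee_rot: [0.078, -3.13, -0.005]
wrist_force: [-0.8, 0.9, 0.4]
opening: -0.0
{'vfov': 59.170702671028046, 'cx': 315.8803072610272, 'cy': 194.7287508116859, 'R': array([[-0.04971026,  0.9987578 ,  0.00342831],
       [ 0.94779526,  0.04609066,  0.31553098],
       [ 0.31498101,  0.01893447, -0.94890908]]), 't': array([ 0.05820993, -0.45958457,  0.11218112])}
```

View pics/wrist1.png

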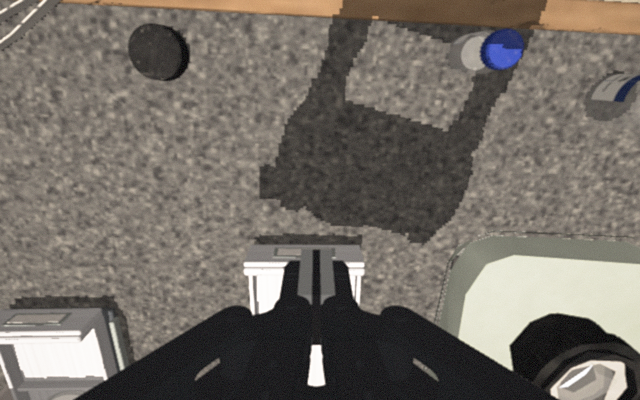

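View pics/scene1.png

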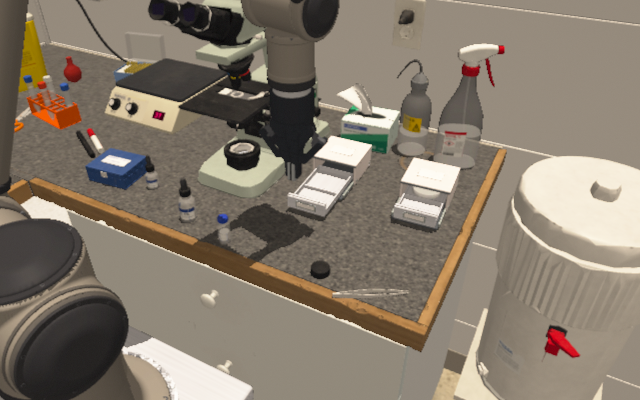

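```bash
python3 - <<'E'
import cv2,numpy as np
a=cv2.imread('pics/wrist1.png')
b=cv2.resize(a[230:320,230:380],None,fx=5,fy=5,interpolation=cv2.INTER_CUBIC)
c=cv2.resize(a[290:400,0:150],None,fx=5,fy=5,interpolation=cv2.INTER_CUBIC)
cv2.imwrite('pics/w1a.png',b);cv2.imwrite('pics/w1b.png',c)
E
```

```text
(no output)
```

View pics/w1a.png

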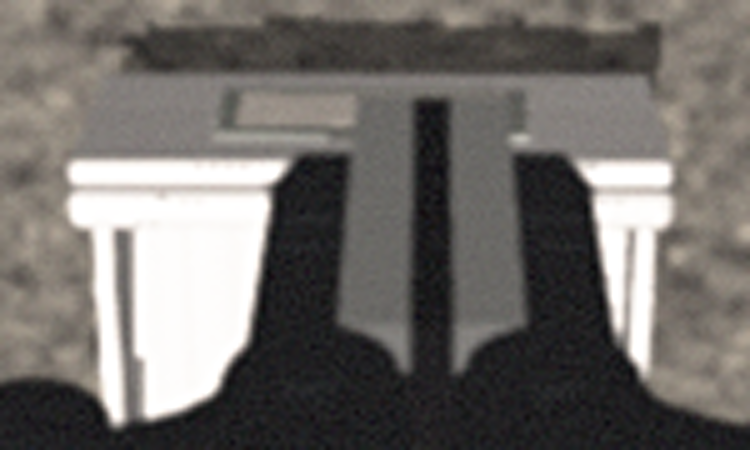

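View pics/w1b.png

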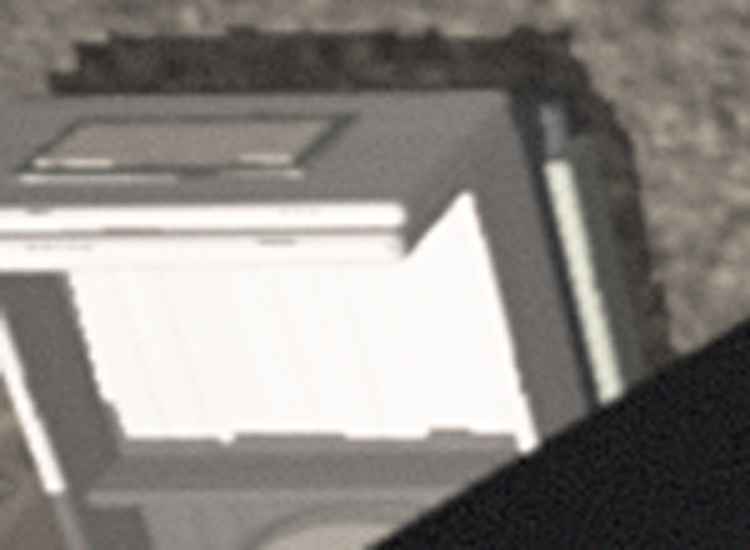

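```bash
python3 - <<'E'
from h import *
c=viewer.calibration("wrist"); o=manip.get_obs(); print(o["t"],o["tool_pos"],o["ee_rot"])
from scipy.spatial.transform import Rotation as Ro
print(Ro.from_rotvec(o["ee_rot"]).as_matrix().round(4))
a=ray(c,243.6,262,.042);b=ray(c,364.4,262,.042); print(a,b,np.linalg.norm(a-b),(a+b)/2)
print(ray(c,81,330.6,.042))
print(proj(c,o["tool_pos"]))
E
```

```text
2.75 [ 0.49001303 -0.03522773  0.08335604] [ 7.83747677e-02 -3.13983864e+00 -8.12466317e-04]
[[-9.988e-01 -4.990e-02 -8.000e-04]
 [-4.990e-02  9.988e-01  5.000e-04]
 [ 8.000e-04  5.000e-04 -1.000e+00]]
[ 0.5295394  -0.08307552  0.042     ] [ 5.25448216e-01 -3.98734352e-04  4.20000000e-02] 0.08277794757631088 [ 0.52749381 -0.04173713  0.042     ]
[ 0.59283203 -0.20381124  0.042     ]
(np.float64(316.35643222109854), np.float64(239.9342211004493))
```

```bash
python3 -m jog '[[0,0,0,0,-0.5,2,0],[0,0,0,0,0,2,0],[0,0,0,0,0,1.5,0],[0,0,0,0,0,0,0],[0,0,0,0,0,0,0],[0,0,0,-1,0,0,0],[0,0,0,-1,0,0,0],[0,0,0,-1,0,0,0],[0,0,0,-1,0,0,0],[0,0,0,-1,0,0,0],[0,0,0,0,0,0,0]]'
```

```text
t: 3.85
tool_pos: [0.5415, -0.0385, 0.0279]
ee_rot: [-0.078, 3.139, -0.0]
wrist_force: [-0.3, -0.0, -0.4]
opening: -0.0001
```

```bash
python3 -m jog '[[0,0,0,-0.8,0,0,0],[0,0,0,-0.8,0,0,0],[0,0,0,-0.8,0,0,0]]'; python3 - <<'E'
from h import *
for n in("wrist","scene"):
    p,d=viewer.snapshot(n); cv2.imwrite(f"pics/{n}2.png",p[:,:,::-1])
o=manip.get_obs();print(o["tool_pos"],o["wrist_force"])
E
```

```text
t: 4.15
tool_pos: [0.5645, -0.0373, 0.028]
ee_rot: [-0.077, 3.141, 0.0]
wrist_force: [-0.1, 0.3, 0.2]
opening: -0.0002
[ 0.56511956 -0.03741907  0.02805917] [-0.37955306  0.47009     0.23064848]
```

View pics/wrist2.png

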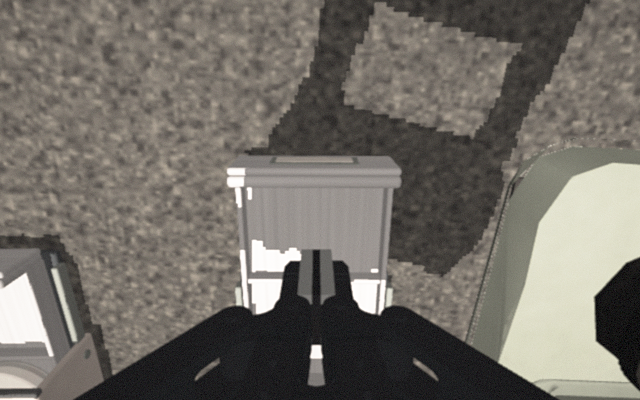

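```bash
python3 - <<'E'
from h import *
c=viewer.calibration("wrist")
for u,v in((228,170),(400,170),(316,175)): print(ray(c,u,v,.042))
print(proj(c,manip.get_obs()["tool_pos"]))
a=cv2.imread('pics/scene2.png')[125:245,255:455]; cv2.imwrite('pics/scenez2.png',cv2.resize(a,None,fx=4,fy=4,interpolation=cv2.INTER_CUBIC))
E
```

```text
[ 0.52444418 -0.08039689  0.042     ]
[ 0.52052755 -0.00085464  0.042     ]
[ 0.52484009 -0.03958184  0.042     ]
(np.float64(316.31814912858744), np.float64(239.91250684035418))
```

View pics/scenez2.png

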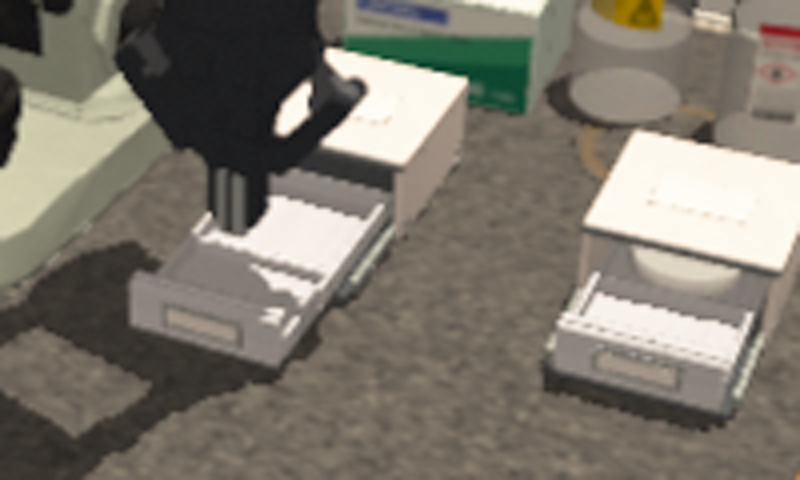

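```bash
python3 - <<'E'
from h import *
c=viewer.calibration("scene")
o=manip.get_obs(); print(o["t"],o["tool_pos"],o["joints"])
for z in(.028,.045,.06,.08):
    X=o["tool_pos"].copy();X[2]=z; u,v=proj(c,X); print(z,(u,v),((u-255)*4,(v-125)*4))
p,d=viewer.snapshot("scene"); 
f=200/np.tan(np.radians(c["vfov"]/2))
for u,v in((312,181),(315,181),(313,178),(313,174)):
    z=d[v,u]; print(u,v,c["R"].T@(np.array([(u-c["cx"])/f*z,(v-c["cy"])/f*z,z])-c["t"]),p[v,u])
c=viewer.calibration("wrist");p,d=viewer.snapshot("wrist")
for u,v in((316,245),(309,252),(323,252),(309,260),(323,270)):
    z=d[v,u]; print("w",u,v,c["R"].T@(np.array([(u-c["cx"])/f*z*0+(u-c["cx"])/(200/np.tan(np.radians(c["vfov"]/2)))*z,(v-c["cy"])/(200/np.tan(np.radians(c["vfov"]/2)))*z,z])-c["t"]),p[v,u])
E
```

```text
4.25 [ 0.56511956 -0.03741907  0.02805917] [-2.01494485e-01  6.06992014e-01  1.62138804e+00  1.38757494e-04
  9.11990865e-01 -1.82168210e+00]
0.028 (np.float64(314.27562520033746), np.float64(192.58199315662708)) (np.float64(237.10250080134983), np.float64(270.3279726265083))
0.045 (np.float64(314.28618793295766), np.float64(185.6840933644382)) (np.float64(237.14475173183064), np.float64(242.73637345775285))
0.06 (np.float64(314.29567558196453), np.float64(179.48826748619584)) (np.float64(237.18270232785812), np.float64(217.95306994478335))
0.08 (np.float64(314.30857740662333), np.float64(171.06284417646998)) (np.float64(237.2343096264933), np.float64(184.25137670587992))
312 181 [ 0.55297958 -0.03868126  0.06402452] [59 58 54]
315 181 [ 0.55631035 -0.04361329  0.06358703] [91 89 85]
313 178 [ 0.55108668 -0.04191225  0.07325742] [98 95 90]
313 174 [ 0.55315661 -0.04082062  0.08107368] [112 107 102]
w 316 245 [ 0.57388543 -0.03703602  0.01513755] [156 150 146]
w 309 252 [ 0.55243943 -0.04114646  0.06393947] [102 102  98]
w 323 252 [ 0.55186624 -0.0351286   0.06445528] [104 102  99]
w 309 260 [ 0.55212203 -0.0410233   0.07139569] [103 101  98]
w 323 270 [ 0.55218777 -0.03538406  0.07863527] [100  98  99]
```

The visible fingertips sit about 30 mm higher than the reported TCP, at z≈0.06. They passed over the lip at image row 175 without touching it, and the tray hasn't moved. I'll back out over the lip, lower the tool in front of it, and re-measure the tips before going deeper.

```bash
python3 -m jog '[[0,0,0,0,0,-2,0],[0,0,0,2.5,-0.1,0,0],[0,0,0,2.5,-0.1,0,0],[0,0,0,2.5,-0.1,0,0],[0,0,0,0,0,1,0],[0,0,0,0,0,1,0],[0,0,0,0,0,0,0],[0,0,0,0,0,0,0]]'; python3 - <<'E'
from h import *
o=manip.get_obs(); print(o["tool_pos"],o["wrist_force"])
for n in("wrist","scene"):
    c=viewer.calibration(n); p,d=viewer.snapshot(n); cv2.imwrite(f"pics/{n}3.png",p[:,:,::-1])
    f=200/np.tan(np.radians(c["vfov"]/2))
    v,u=np.mgrid[0:400,0:640]
    W=(np.stack([(u-c["cx"])/f*d,(v-c["cy"])/f*d,d],-1)-c["t"])@c["R"]
    m=(d>0)&(abs(W[...,0]-o["tool_pos"][0])<.03)&(abs(W[...,1]-o["tool_pos"][1])<.03)&(W[...,2]>.01)&(W[...,2]<.2)
    m2=m&(W[...,2]<.10)
    q=W[m]; print(n,"min z",np.percentile(q[:,2],[0,.5,2,5]))
    lo=np.percentile(q[:,2],.5); q=q[(q[:,2]<lo+.02)]; print(q.min(0),q.max(0),np.median(q,0))
E
```

```text
t: 5.15
tool_pos: [0.4896, -0.044, 0.0275]
ee_rot: [0.078, -3.14, -0.0]
wrist_force: [0.9, 0.1, 0.6]
opening: 0.0001
[ 0.4896201  -0.04399404  0.02753995] [0.86159283 0.06396287 0.62614272]
wrist min z [0.01788207 0.06052525 0.06678878 0.07519216]
[ 0.47659176 -0.05834647  0.01788207] [ 0.5196154  -0.01400431  0.08051939] [ 0.4786772  -0.04437419  0.07150923]
scene min z [0.01562937 0.02188539 0.05765063 0.0666045 ]
[ 0.51769602 -0.05439681  0.01562937] [ 0.51957822 -0.01451307  0.04010843] [ 0.51909758 -0.03713432  0.02377586]
```

View pics/wrist3.png

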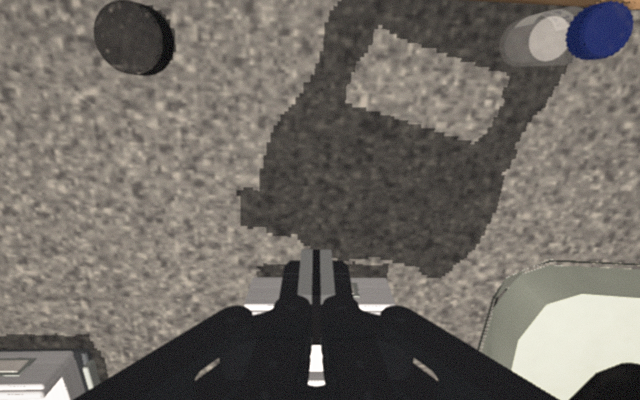

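View pics/scene3.png

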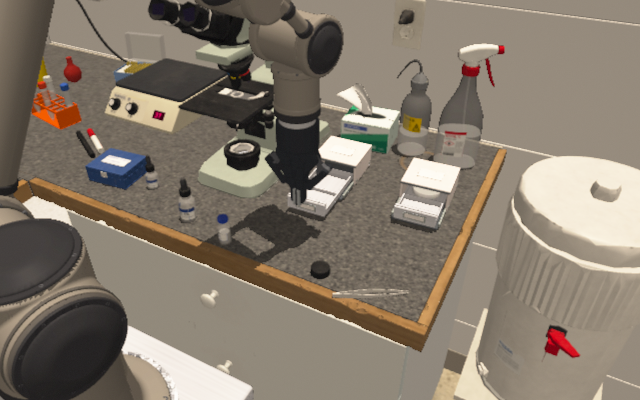

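The tips measure z≈0.059 with the TCP reported at 0.0275, so the 31 mm offset repeats. I'll lower 3.2 cm in front of the lip, watching the force.

```bash
python3 -m jog '[[0,0,0,0,0.3,1,0],[0,0,0,0,0,1,0],[0,0,0,0,0,0.6,0],[0,0,0,0,0,0.6,0],[0,0,0,0,0,0,0],[0,0,0,0,0,0,0]]'; python3 - <<'E'
from h import *
o=manip.get_obs(); print(o["tool_pos"],o["wrist_force"])
for n in("wrist","scene"):
    c=viewer.calibration(n); p,d=viewer.snapshot(n); cv2.imwrite(f"pics/{n}4.png",p[:,:,::-1])
    f=200/np.tan(np.radians(c["vfov"]/2))
    v,u=np.mgrid[0:400,0:640]
    W=(np.stack([(u-c["cx"])/f*d,(v-c["cy"])/f*d,d],-1)-c["t"])@c["R"]
    m=(d>0)&(abs(W[...,0]-o["tool_pos"][0])<.02)&(abs(W[...,1]-o["tool_pos"][1])<.02)&(W[...,2]>.01)&(W[...,2]<.1)
    q=W[m]; print(n,"min z",np.percentile(q[:,2],[0,.5,1,2,5]))
a=cv2.imread('pics/scene4.png')[125:245,225:425]; cv2.imwrite('pics/scenez4.png',cv2.resize(a,None,fx=4,fy=4,interpolation=cv2.INTER_CUBIC))
E
```

```text
t: 5.85
tool_pos: [0.4889, -0.0411, -0.0041]
ee_rot: [0.077, -3.14, -0.0]
wrist_force: [0.3, -0.3, 0.1]
opening: 0.0002
[ 0.48894247 -0.04106024 -0.0041448 ] [ 0.34656449 -0.25869708  0.08992426]
wrist min z [0.02761816 0.03029415 0.03164978 0.03356004 0.03817129]
scene min z [0.02431905 0.02660449 0.0274879  0.02912856 0.03228046]
```

View pics/scenez4.png

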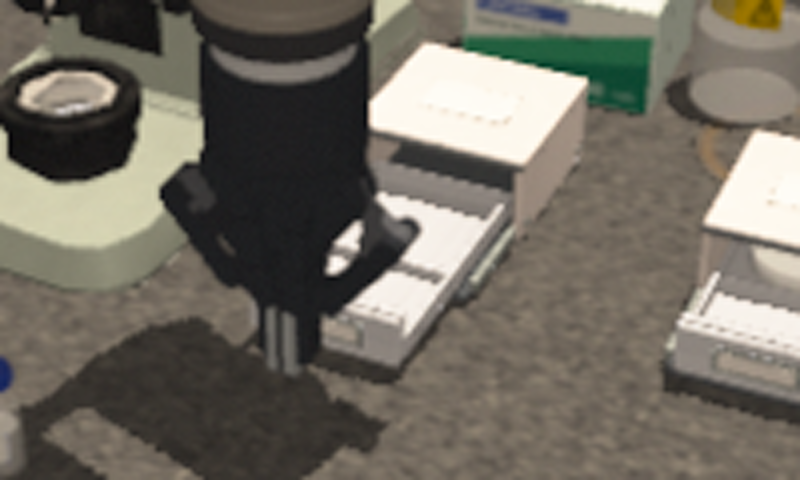

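```bash
python3 -m jog '[[0,0,0,-0.9,0,0,0],[0,0,0,-0.9,0,0,0],[0,0,0,-0.9,0,0,0],[0,0,0,-0.9,0,0,0],[0,0,0,0,0,0,0]]'; python3 -m jog '[[0,0,0,-0.9,0,0,0],[0,0,0,-0.9,0,0,0],[0,0,0,-0.9,0,0,0],[0,0,0,-0.9,0,0,0]]'
```

```text
t: 6.45
tool_pos: [0.5266, -0.0393, -0.004]
ee_rot: [-0.078, 3.139, -0.0]
wrist_force: [-0.7, -0.5, -1.0]
opening: 0.0
t: 6.85
tool_pos: [0.5613, -0.0374, -0.0043]
ee_rot: [0.077, -3.14, -0.0]
wrist_force: [-2.5, -0.5, -2.1]
opening: 0.0
```

```bash
python3 -m jog '[[0,0,0,-0.6,0,0,0],[0,0,0,-0.6,0,0,0],[0,0,0,0,0,0,0]]'; python3 -m jog '[[0,0,0,-0.3,0,0,0],[0,0,0,0,0,0,0]]';  python3 -m jog '[[0,0,0,-0.2,0,0,0],[0,0,0,0,0,0,0]]'
```

```text
t: 7.15
tool_pos: [0.5742, -0.0369, -0.0038]
ee_rot: [-0.077, 3.139, -0.0]
wrist_force: [-0.1, -0.4, 0.1]
opening: -0.0002
t: 7.35
tool_pos: [0.5764, -0.0368, -0.0038]
ee_rot: [-0.077, 3.14, -0.0]
wrist_force: [0.5, -0.5, -0.0]
opening: -0.0003
t: 7.55
tool_pos: [0.5781, -0.0367, -0.0038]
ee_rot: [-0.077, 3.14, -0.0]
wrist_force: [-1.7, -0.5, -0.1]
opening: 0.0001
```

```bash
python3 -m jog '[[0,0,0,-0.2,0,0,0],[0,0,0,0,0,0,0]]'; python3 -m jog '[[0,0,0,-0.2,0,0,0],[0,0,0,0,0,0,0]]';  python3 -m jog '[[0,0,0,-0.2,0,0,0],[0,0,0,0,0,0,0]]'
```

```text
t: 7.75
tool_pos: [0.5801, -0.0366, -0.0039]
ee_rot: [-0.077, 3.14, 0.0]
wrist_force: [-0.5, -0.4, 1.1]
opening: -0.0001
t: 7.95
tool_pos: [0.5817, -0.0365, -0.004]
ee_rot: [0.077, -3.14, -0.0]
wrist_force: [-3.5, -0.8, 2.0]
opening: 0.0001
t: 8.15
tool_pos: [0.5816, -0.0363, -0.0042]
ee_rot: [0.078, -3.136, -0.001]
wrist_force: [-9.2, -1.2, 6.1]
opening: 0.0
```

The push stopped at x=0.5817, against 0.5815 predicted, and the force rose to 9 N, so the tray is home. I'll back off, rise and look.

```bash
python3 -m jog '[[0,0,0,0,0,0,0],[0,0,0,0,0,0,0],[0,0,0,1,0,0,0],[0,0,0,2,0,0,0],[0,0,0,2,0,0,0],[0,0,0,0,0,-4,0],[0,0,0,0,0,-5,0],[0,0,0,0,0,-3,0],[0,0,0,0,0,0,0],[0,0,0,0,0,0,0]]'; python3 - <<'E'
from h import *
o=manip.get_obs(); print(o["tool_pos"],o["wrist_force"])
for n in("wrist","scene","top"):
    p,d=viewer.snapshot(n); cv2.imwrite(f"pics/{n}5.png",p[:,:,::-1]);np.save(f"pics/{n}5.npy",d)
E
```

```text
t: 9.15
tool_pos: [0.5346, -0.0388, 0.1165]
ee_rot: [-0.077, 3.138, -0.0]
wrist_force: [0.6, -0.4, -0.2]
opening: 0.0001
[ 0.53455167 -0.03881744  0.11649892] [ 0.551492   -0.36651453 -0.15871059]
```

View pics/wrist5.png

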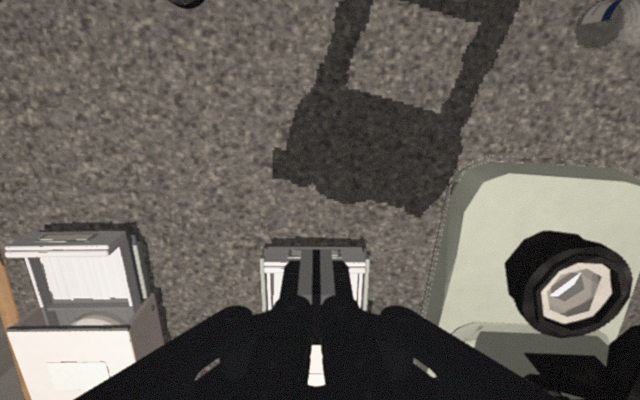

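View pics/scene5.png

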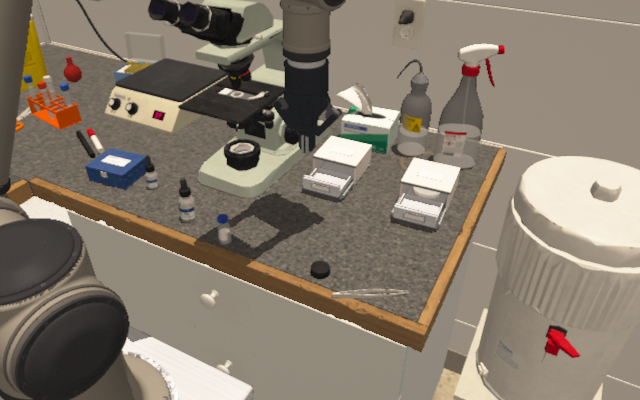

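```bash
python3 - <<'E'
import cv2
a=cv2.imread('pics/wrist5.png')[215:345,0:180]
cv2.imwrite('pics/w5z.png',cv2.resize(a,None,fx=4.4,fy=4.4,interpolation=cv2.INTER_CUBIC))
a=cv2.imread('pics/wrist5.png')[225:325,240:400]
cv2.imwrite('pics/w5y.png',cv2.resize(a,None,fx=5,fy=5,interpolation=cv2.INTER_CUBIC))
E
```

```text
(no output)
```

View pics/w5z.png

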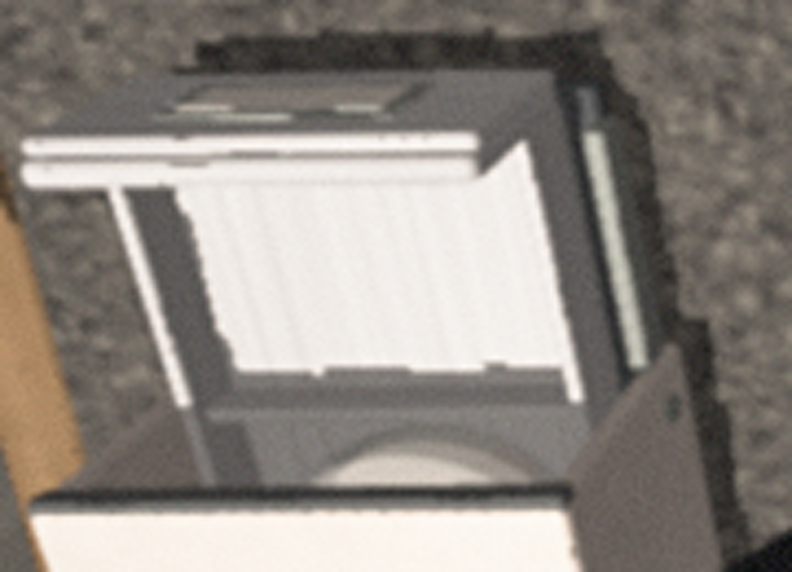

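View pics/w5y.png

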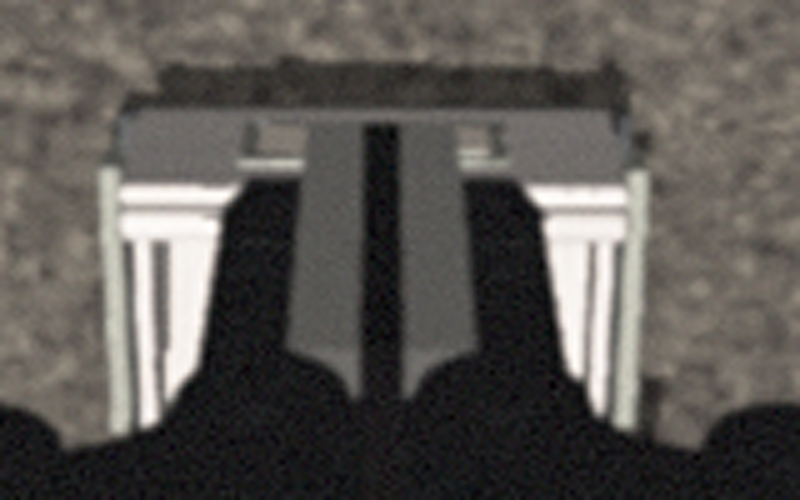

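```bash
python3 - <<'E'
from h import *
c=viewer.calibration("wrist")
def Z(u,v,z,s,ox,oy): return ray(c,u/s-.4+ox,v/s-.4+oy,z)
for n,pts,z in(("dish lip front",[(22,137),(478,133)],.042),("dish lip back",[(22,187),(478,180)],.042),("hood front",[(30,497),(575,489)],.053)):
    P=[Z(u,v,z,4.4,0,215) for u,v in pts]; print(n,np.round(P,4).tolist(),"mid",((P[0]+P[1])/2).round(4),"yaw",np.arctan2(-(P[1]-P[0])[0],(P[1]-P[0])[1]),np.linalg.norm(P[0]-P[1]))
P=[Z(u,v,.042,5,240,225) for u,v in((118,185),(628,185))];print("empty lip front",np.round(P,4).tolist(),(P[0]+P[1])/2)
E
```

```text
dish lip front [[0.5853, -0.2766, 0.042], [0.5807, -0.1967, 0.042]] mid [ 0.583  -0.2367  0.042 ] yaw 0.05830437465368054 0.08004228933396587
dish lip back [[0.5953, -0.2789, 0.042], [0.59, -0.198, 0.042]] mid [ 0.5927 -0.2385  0.042 ] yaw 0.06572747144019757 0.08110177232434658
hood front [[0.6531, -0.2819, 0.053], [0.6465, -0.1823, 0.053]] mid [ 0.6498 -0.2321  0.053 ] yaw 0.06600562808924675 0.09979483190561092
empty lip front [[0.5895, -0.0774, 0.042], [0.5856, 0.0025, 0.042]] [ 0.58756201 -0.03743131  0.042     ]
```

```bash
python3 -m jog '[[0,0,-0.008,-1.54,-4.05,0,0],[0,0,0,-1.54,-4.05,0,0],[0,0,0,-1.54,-4.05,0,0],[0,0,0,-1.54,-4.05,0,0],[0,0,0,-1.54,-4.05,0,0],[0,0,0,0,0,4,0],[0,0,0,0,0,3,0],[0,0,0,0,0,0,0],[0,0,0,0,0,0,0]]'; python3 - <<'E'
from h import *
o=manip.get_obs(); print(o["tool_pos"],o["ee_rot"])
for n in("wrist","scene"):
    c=viewer.calibration(n); p,d=viewer.snapshot(n); cv2.imwrite(f"pics/{n}6.png",p[:,:,::-1])
    if n=="wrist":
        cv2.imwrite('pics/w6z.png',cv2.resize(p[120:300,220:420,::-1],None,fx=3.3,fy=3.3,interpolation=cv2.INTER_CUBIC))
    else: cv2.imwrite('pics/s6z.png',cv2.resize(p[100:260,340:520,::-1],None,fx=3.6,fy=3.6,interpolation=cv2.INTER_CUBIC))
E
```

```text
t: 10.2
tool_pos: [0.6216, -0.2364, 0.045]
ee_rot: [0.09, -3.138, -0.002]
wrist_force: [1.1, -0.1, 0.0]
opening: -0.0003
[ 0.6216418  -0.23640186  0.0450398 ] [ 8.99964235e-02 -3.13828549e+00 -1.97517746e-03]
```

View pics/w6z.png

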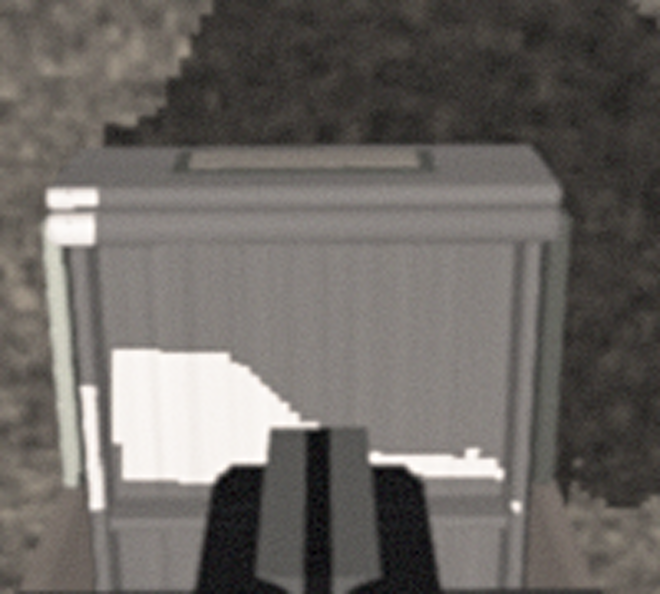

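View pics/s6z.png

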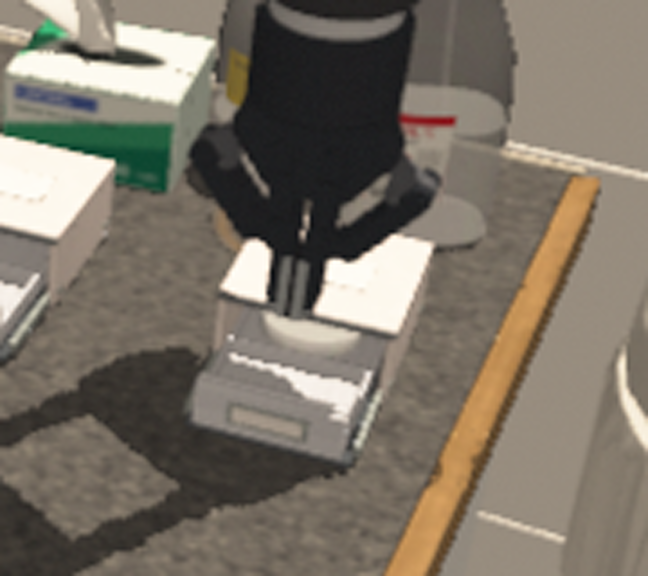

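The tips are over the well, between the lip (row 193) and the rib (row 271), and laterally centred. I'll descend 4.9 cm.

```bash
python3 - <<'E'
from h import *
c=viewer.calibration("wrist")
for v,z in((179,.042),(192.7,.042),(271.5,.023)): print(ray(c,314,v,z))
E
python3 -m jog '[[0,0,0,0.2,0,1.5,0],[0,0,0,0,0,1.5,0],[0,0,0,0,0,1,0],[0,0,0,0,0,0.5,0],[0,0,0,0,0,0.4,0],[0,0,0,0,0,0,0],[0,0,0,0,0,0,0]]'; python3 - <<'E'
from h import *
o=manip.get_obs(); print(o["tool_pos"],o["ee_rot"])
for n in("wrist","scene"):
    c=viewer.calibration(n); p,d=viewer.snapshot(n); cv2.imwrite(f"pics/{n}7.png",p[:,:,::-1])
    if n=="wrist":
        cv2.imwrite('pics/w7z.png',cv2.resize(p[120:320,220:420,::-1],None,fx=3,fy=3,interpolation=cv2.INTER_CUBIC))
    else: cv2.imwrite('pics/s7z.png',cv2.resize(p[100:260,340:520,::-1],None,fx=3.6,fy=3.6,interpolation=cv2.INTER_CUBIC))
E
```

```text
[ 0.59064291 -0.24004563  0.042     ]
[ 0.59822591 -0.23962233  0.042     ]
[ 0.65772609 -0.23641885  0.023     ]
t: 11.0
tool_pos: [0.6203, -0.237, -0.0026]
ee_rot: [-0.09, 3.14, -0.0]
wrist_force: [-0.4, -1.1, 0.7]
opening: -0.0
[ 0.62034472 -0.2369937  -0.00264989] [-8.98142657e-02  3.13967831e+00 -3.49709812e-04]
```

View pics/w7z.png

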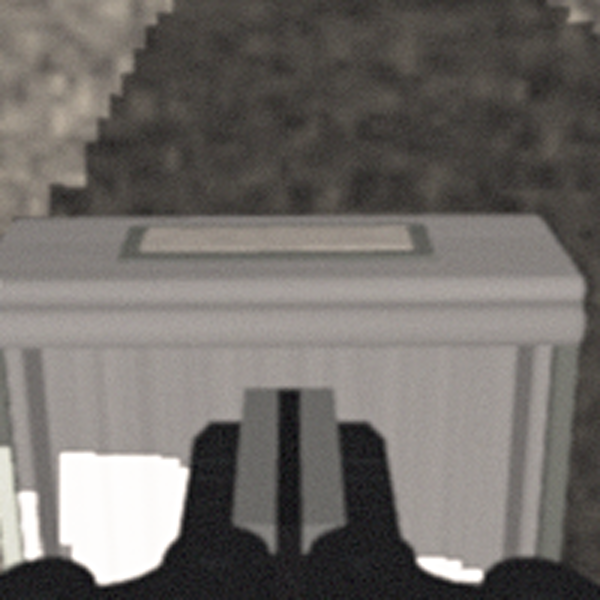

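View pics/s7z.png

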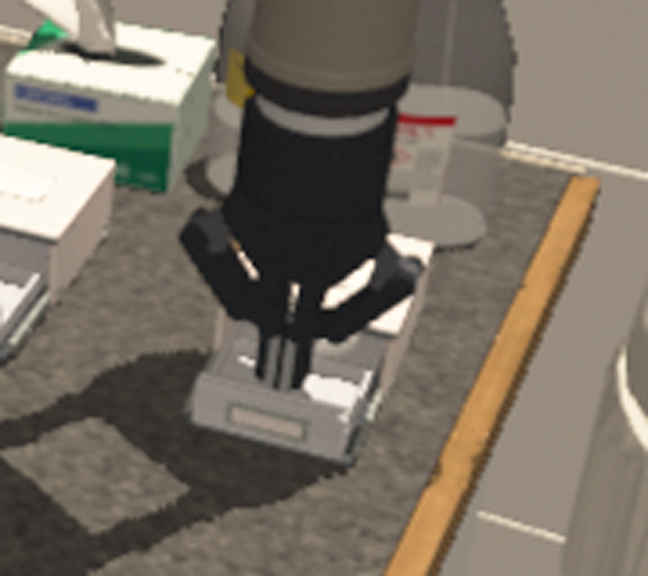

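```bash
python3 -m jog '[[0,0,0,0.2,0,0,0],[0,0,0,0.2,0,0,0],[0,0,0,0.2,0,0,0],[0,0,0,0.2,0,0,0],[0,0,0,0.2,0,0,0],[0,0,0,0.2,0,0,0],[0,0,0,0.2,0,0,0],[0,0,0,0.2,0,0,0],[0,0,0,0.3,0,0,0],[0,0,0,0.3,0,0,0],[0,0,0,0.3,0,0,0],[0,0,0,0.3,0,0,0]]'
```

```text
t: 12.3
tool_pos: [0.5919, -0.2386, -0.003]
ee_rot: [-0.09, 3.14, -0.0]
wrist_force: [1.7, -0.1, 0.3]
opening: 0.0004
```

```bash
python3 -m jog '[[0,0,0,0.3,0,0,0],[0,0,0,0.3,0,0,0],[0,0,0,0.3,0,0,0],[0,0,0,0.3,0,0,0],[0,0,0,0.3,0,0,0],[0,0,0,0.3,0,0,0],[0,0,0,0.3,0,0,0],[0,0,0,0.3,0,0,0]]';python3 -m jog '[[0,0,0,0.3,0,0,0],[0,0,0,0.3,0,0,0],[0,0,0,0.3,0,0,0],[0,0,0,0.3,0,0,0],[0,0,0,0.3,0,0,0],[0,0,0,0.3,0,0,0],[0,0,0,0.3,0,0,0],[0,0,0,0.3,0,0,0],[0,0,0,0.2,0,0,0],[0,0,0,0.2,0,0,0]]'; python3 - <<'E'
from h import *
for n in("wrist","scene"):
    p,d=viewer.snapshot(n); cv2.imwrite(f"pics/{n}8.png",p[:,:,::-1])
    if n!="wrist": cv2.imwrite('pics/s8z.png',cv2.resize(p[100:260,340:520,::-1],None,fx=3.6,fy=3.6,interpolation=cv2.INTER_CUBIC))
E
```

```text
t: 13.1
tool_pos: [0.568, -0.2399, -0.0029]
ee_rot: [-0.09, 3.14, -0.0]
wrist_force: [2.2, -1.2, 0.5]
opening: -0.0002
t: 14.1
tool_pos: [0.54, -0.2414, -0.003]
ee_rot: [0.09, -3.14, -0.0]
wrist_force: [1.0, -1.3, 1.2]
opening: 0.0
```

View pics/s8z.png

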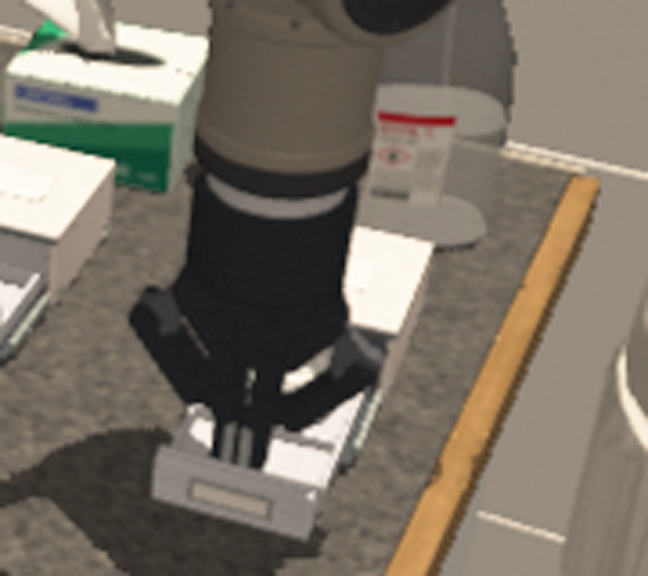

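View pics/wrist8.png

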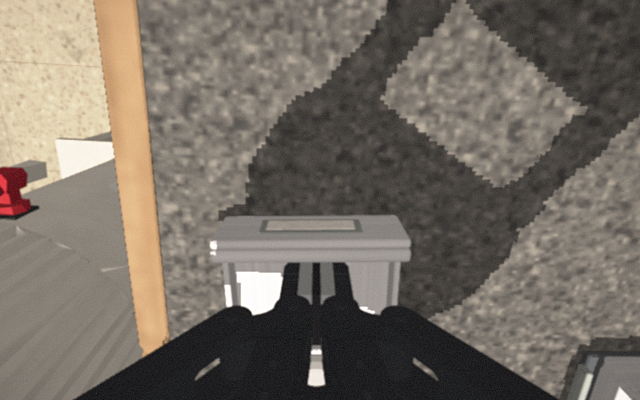

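The tray is coming out with the fingers hooked behind its lip. I'll go on in small steps to the stop.

```bash
python3 -m jog '[[0,0,0,0.2,0,0,0],[0,0,0,0.2,0,0,0],[0,0,0,0.2,0,0,0],[0,0,0,0,0,0,0]]';python3 -m jog '[[0,0,0,0.15,0,0,0],[0,0,0,0.15,0,0,0],[0,0,0,0,0,0,0]]';python3 -m jog '[[0,0,0,0.1,0,0,0],[0,0,0,0.1,0,0,0],[0,0,0,0,0,0,0]]'
```

```text
t: 14.6
tool_pos: [0.5336, -0.2416, -0.0032]
ee_rot: [0.09, -3.139, -0.001]
wrist_force: [0.9, -0.8, -0.0]
opening: 0.0001
t: 14.9
tool_pos: [0.5308, -0.2418, -0.0031]
ee_rot: [0.09, -3.14, -0.001]
wrist_force: [1.3, 0.9, -0.4]
opening: 0.0002
t: 15.2
tool_pos: [0.5289, -0.2419, -0.0031]
ee_rot: [0.09, -3.14, -0.001]
wrist_force: [1.4, 1.3, -1.1]
opening: -0.0002
```

```bash
for i in 1 2 3; do :; done; python3 -m jog '[[0,0,0,0.15,0,0,0],[0,0,0,0,0,0,0],[0,0,0,0,0,0,0]]';python3 -m jog '[[0,0,0,0.15,0,0,0],[0,0,0,0,0,0,0],[0,0,0,0,0,0,0]]'
```

```text
t: 15.5
tool_pos: [0.5285, -0.242, -0.003]
ee_rot: [-0.09, 3.139, -0.0]
wrist_force: [4.9, 1.4, -2.9]
opening: -0.0004
t: 15.8
tool_pos: [0.5286, -0.2421, -0.0029]
ee_rot: [-0.089, 3.136, -0.001]
wrist_force: [10.5, 3.8, -5.9]
opening: 0.0001
```

The tray hit its stop at x=0.5286 (0.529 predicted), with the force rising to 10 N. I'll release toward the middle of the well, rise straight up and inspect.

```bash
python3 -m jog '[[0,0,0,-0.3,0,0,0],[0,0,0,-0.4,0,0,0],[0,0,0,-0.3,0,0,0],[0,0,0,0,0,0,0],[0,0,0,0,0,-2,0],[0,0,0,0,0,-3,0],[0,0,0,0,0,-4,0],[0,0,0,0,0,-4,0],[0,0,0,4,1,0,0],[0,0,0,4,2,0,0],[0,0,0,4,2,0,0],[0,0,0,0,0,0,0],[0,0,0,0,0,0,0]]'; python3 - <<'E'
from h import *
o=manip.get_obs(); print(o["tool_pos"],o["wrist_force"])
for n in("wrist","scene","top"):
    p,d=viewer.snapshot(n); cv2.imwrite(f"pics/{n}9.png",p[:,:,::-1]);np.save(f"pics/{n}9.npy",d)
E
```

```text
t: 17.1
tool_pos: [0.4132, -0.1987, 0.1276]
ee_rot: [-0.089, 3.139, -0.001]
wrist_force: [0.6, -0.4, 1.0]
opening: -0.0001
[ 0.41321552 -0.19865584  0.12755321] [ 0.61105001 -0.40549114  0.96910081]
```

View pics/scene9.png

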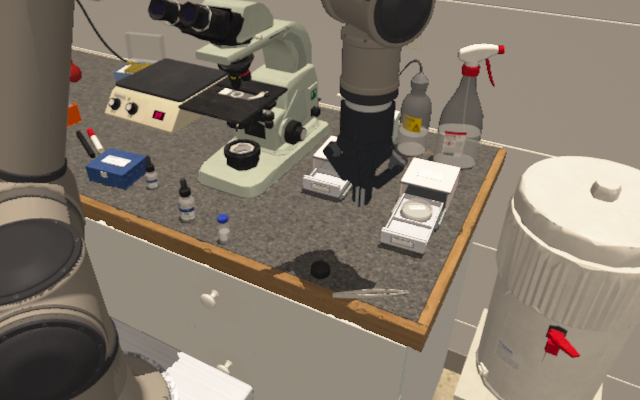

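View pics/top9.png

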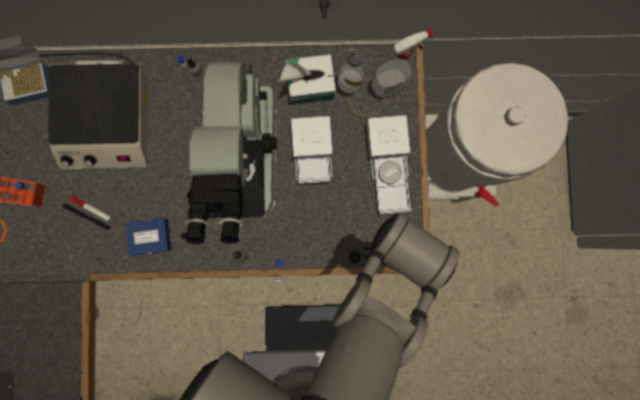

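View pics/wrist9.png

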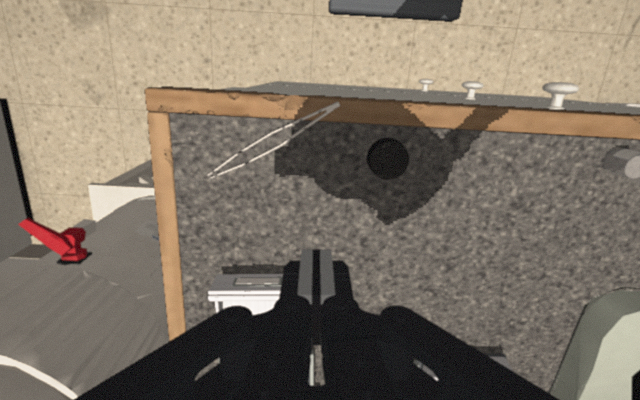

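Both trays show clearly in the top view, the empty one in and the dish one out, with the dish near (390,172). I'll measure both lips and the dish.

```bash
python3 - <<'E'
import cv2
a=cv2.imread('pics/top9.png')[95:225,265:435]; cv2.imwrite('pics/topz9.png',cv2.resize(a,None,fx=4.5,fy=4.5,interpolation=cv2.INTER_CUBIC))
E
```

```text
(no output)
```

View pics/topz9.png

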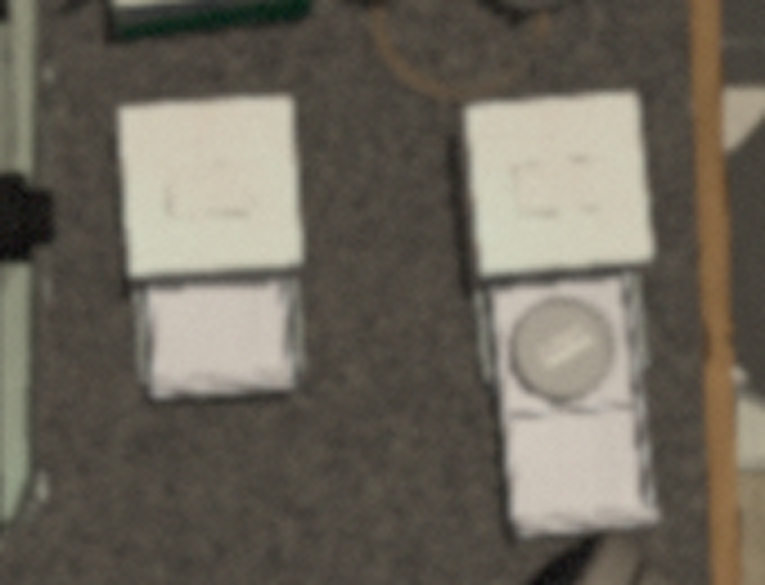

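```bash
python3 - <<'E'
from h import *
c=viewer.calibration("top")
U={"empty":((.658,-.0335),.045),"dish":((.6555,-.2352),.058)}
def loc(n,u,v,z):
    o,y=U[n]; p=ray(c,u/4.5+265-.4,v/4.5+95-.4,z)[:2]-o; ex=np.array([np.cos(y),np.sin(y)]); return p@ex,p@[-ex[1],ex[0]]
for n,P in(("empty",((152,398),(298,387))),("dish",((517,536),(655,522)))):
    q=[loc(n,u,v,.042) for u,v in P]; print(n,np.round(q,4).tolist(),"joint",-np.mean([a for a,b in q])-.0655)
print("dish centre",loc("dish",563,349,.030), "rib",loc("dish",568,409,.023))
E
```

```text
empty [[-0.0668, 0.0418], [-0.0662, -0.0427]] joint 0.0010293086454164213
dish [[-0.1487, 0.0412], [-0.1471, -0.0386]] joint 0.08240360070712155
dish centre (np.float64(-0.04140367716310889), np.float64(0.0027457381107748313)) rib (np.float64(-0.07599121547250126), np.float64(0.0019156409662697904))
```

```bash
python3 -c "
from cell import sign_off,manip
print(manip.get_obs()['t'],manip.get_obs()['joint_vel'].round(3)); print(sign_off())"
```

```text
17.25 [ 0.003  0.009  0.002 -0.     0.002  0.001]
the job is handed in; nothing more can be done
None
```

I pushed the empty tray home with the shut fingertips, then hooked them behind the other tray's lip and drew it slowly to its stop. I retreated clear and handed in at 17.3 s of the 48 s allowed.

**Last top-view checks:**

| Item | Measured | Required |
|---|---|---|
| Empty tray | 0.001 m | below 0.006 m |
| Dish tray | 0.082 m | above 0.075 m |
| Dish, x in its unit's frame | −0.041 m | below −0.02 m |

- **Dish:** it looks flat, just behind the rib. I did not measure its distance to the bed point or its tilt directly.
- **Stops:** both showed as a force rise, to 9 N for the push and 10 N for the draw, within 1 mm of the predicted positions.
- **Bystanders:** by eye, all four stand where they were. I did not measure them.

**Disagreements:**
- **Fingertip height:** the real fingertips sit about 31 mm higher than the reported TCP. My first push passed over the lip without touching anything. I measured the offset in the images, corrected for it and repeated the push.
- **Wrist camera:** some oblique readings were 5 to 8 mm short in x compared with the top view. I relied on the top view and on contact.

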